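# Snap the proud bearing cap home with the hand pusher

## Task

Of the three bearing blocks on the bench, one still has its cap standing proud. Take the flat-footed hand pusher out of its tray and, holding it upright over the middle of that cap, press straight down until the cap has snapped fully home, flush with its block; keep the gripper itself off the block and cap. Then stand the pusher upright in its tray again and let go.

Things in the scene. Friction and masses are not known exactly. Their poses are not given: they have to be found in the camera images.
- pusher: Hand pusher of bare aluminium, loose, about 250 g, standing upright on the floor of the tray: round flat foot 44 mm across and 14 mm high, thin neck 18 mm across up to 40 mm, then a round grip barrel 28 mm across with black rubber bands from 40 mm to 100 mm (its top). Origin: centre of the foot's underside; z points up its axis. A pointed mandrel of similar size standing near by is not it.
- block: The bearing block with the proud cap: aluminium block 90 x 90 mm, 40 mm high, fixed to the bench, its four corner screw heads 3 mm higher. A grey plastic cap, a flat disc 56 mm across, sits in the round recess in the middle of its top. Origin: centre of the block's underside, on the bench and on the axis of the cap; z up. Two like blocks near by have their caps already flush.
- cap (a joint): How far the cap has been pressed down, in m: 0 to 0.003 at the start, 0.014 when fully home. The cap's top stands 14 mm above the block's top face at 0 and flush with it at 0.014, so its height above the block's underside is 54 mm less this value. It slides straight down only and does not tip. Its snap clips grip with about 9 N all the way: it moves only while pressed harder than that, stays wherever it is left, and stops firmly when home.
- tray: Open square tray of black plastic that holds the pusher, 100 x 100 mm outside, 14 mm high, fixed to the bench; walls and floor 4 mm thick. Origin: centre of its underside; z up, x and y along its sides. At the start the pusher stands within 15 mm of its middle.
Mind the look-alikes: they are no part of the job. Leave any pink or red look-alike of the pusher alone. Several things look just like the tray: the one meant starts farthest to the robot's left.

How it is judged:
On the way, in this order (a step that is already met when the one before it is completed fails the run):
1. the pusher is lifted out of the tray (height (world z) of pusher above 0.03 m), for 0.1 s.
2. the cap is home, pressed by the upright pusher within 15 mm of its middle (value of joint cap above 0.012 m and angle between pusher's own z axis and vertical below 0.2 rad and horizontal distance between pusher and block below 0.015 m and contact force between pusher and block above 0.5 N), for 0.05 s.
At the end, for the whole second after the job is handed in: The cap is home (joint above 0.012 m, flush within 2 mm) and the pusher stands still and upright (within 0.2 rad) on the tray's floor, inside its walls (axis within 40 mm of the middle along each side) (value of joint cap above 0.012 m and angle between pusher's own z axis and vertical below 0.2 rad and x of pusher in the frame of tray between -0.04 and 0.04 m and y of pusher in the frame of tray between -0.04 and 0.04 m and z of pusher in the frame of tray between -0.002 and 0.01 m and linear speed of pusher below 0.02 m/s); the robot touches nothing.
It fails at once if the gripper or arm touches the block or its cap (over 1 N) (contact force between any of the fingers, the arm and block above 1 N).
It also fails if it takes over 54 s, if anything falls off the work surface, if the arm or the gripper's body presses on something with over 40 N, if the wrist force passes 120 N, or if a joint passes its speed limit or range.

## Robot

A 7-joint arm with a two-finger parallel gripper is mounted at the origin on the work surface. World frame = base frame: x ahead of the robot, y to its left, z up, the work surface at z = 0. Lengths are in m, angles in rad, forces in N, time in s.
With the tool pointing down it reaches from about 0.425 to 0.925 m from the base axis. Payload 6.8 kg.
Tool frame: the origin (TCP) lies midway between the tips of the shut fingers; the grasp point (between the pads) lies 19 mm behind it; z points along the fingers, y is the line along which they close (so a half turn about z gives the same grasp; the last joint's range is limited). The gripper opens to 85 mm and grips with 20 to 120 N. Pads are 22 mm wide; open, the fingers measure 114 mm over their backs; the gripper's body (76 mm by 85 mm) begins 54 mm behind the grasp point. The pads swing forward as they close: fully open they stand 13 mm farther back than shut.
Start: joints at [1.057, 0.477, 0.022, 1.555, -0.011, 1.109, -0.083], TCP at [0.266, -0.62, 0.231] pointing down, gripper open.
Joint ranges: [-2.96, 2.96], [-0.34, 2.1], [-1.41, 1.46], [0.24, 2.44], [-1.37, 4.51], [0.17, 1.92], [-2.96, 2.96]. Speed limits (rad/s): [2.39, 2.39, 3.14, 3.14, 3.14, 3.14, 3.14].

## Interface

Orientations are given as a unit quaternion [w, x, y, z].
In Python, from station import bot gives the robot as it stands.
- The arm moves only by the tool jog_arm, never from a script. Its argument "rows" is a list of rows, each an object of numbers: "fingers": the finger opening in mm, from 0 to 85.4; "x", "y", "z": the shift along the tool's x, y, z in mm; "ax", "ay", "az": the turn, a rotation vector about the tool's x, y, z in degrees. A call has exactly 8 rows; each row shifts and turns the commanded pose from where the row before left it, along the tool's axes as they then stand; what a row does not reach is not made up. A row lasts 1/10 s, in which the tool goes at most 50 mm and 8.59 degrees, less where a joint would pass 70% of its speed; a pose out of reach is approached as far as the arm can. A call with a gripper value outside its range is refused whole. The fingers move at their own pace and stop on an object; "force" is the grip in N (left out, the last holds). Time passes only in rows, so rows that do not move let the fingers close, or fill a call up. It gives the time, the measured TCP pose, the force, the opening and the grip force at its end, in the units of the state.
- bot.get_obs(): the state, without advancing time (a new reading comes with each control period).
- bot.read_camera(name): name is "scene" or "top" or "wrist"; returns a dict with "pixels" (480x640x3 uint8, red, green, blue), "vertical_fov" (degrees; the focal length in pixels is half the picture's height over the tangent of half this angle, whatever the lens; pixels are square), "cx", "cy" (the principal point, pixels), "world_from_camera" (4x4, takes a point from camera to world coordinates). Camera axes: x right, y down, z forward; pixel columns grow to the right and rows downward; lengths in m; the calibration is good to about 2 mm. The wrist camera is an equidistant fisheye: a pixel r from the principal point sees the ray r / f radians off the axis. A picture is of the moment at which its call begins. There is no depth.
- bot.hand_in(): hands the job in; it is judged then, once.
The state is a dict: "t": time; "q": joint angles; "joint_vel": joint speeds; "joint_torque": joint torques, N m; "eef_pos": TCP position; "tool_rot": TCP orientation; "contact_force": force on the tool from outside, world axes, zero at the start; "torque": the same for the moment, N m; "gripper_width": opening from 0.0 (shut) to 1.0 (fully open); "grasp_force": force on a finger pad.
Only numpy, scipy, OpenCV 4.12 (cv2) and the standard library are available. Lean on these libraries where they do the work, as an engineer would, in place of code of your own. Each camera call takes 0.05 s, during which the arm holds its last target. There are 200 camera calls.

## Working session

There is one attempt and no reset: what is moved stays moved. The work goes in short steps, Python scripts to look and compute and a tool call to move; the robot and the scene stay as the last step left them, time stands still between calls to the robot, and variables do not carry over. Pictures are saved under pics/ and viewed, at most 10 in all, crops included, and the job is handed in when it is done.

Besides the shell and the picture viewer there is one more tool, called as name(argument=value, ...), one argument or row to a line, values as JSON. jog_arm: Moves the arm, as the interface text tells. Its arguments: {"type":"object","properties":{"rows":{"type":"array","items":{"type":"object","properties":{"fingers":{"type":"number"},"x":{"type":"number"},"y":{"type":"number"},"z":{"type":"number"},"ax":{"type":"number"},"ay":{"type":"number"},"az":{"type":"number"}}}},"force":{"type":"number"}},"required":["rows"]}

```bash
mkdir -p pics && cat > h.py <<'E'
import numpy as np, cv2
from station import bot
def snap(n,fn):
    c=bot.read_camera(n); cv2.imwrite('pics/'+fn+'.png',c['pixels'][:,:,::-1]); np.save('pics/'+fn+'.npy',c,allow_pickle=True); return c
def load(fn): return np.load('pics/'+fn+'.npy',allow_pickle=True).item()
def ray(c,u,v,fish=False):
    f=240/np.tan(np.radians(c['vertical_fov'])/2); d=np.array([u-c['cx'],v-c['cy']],float)
    if fish:
        r=np.hypot(*d); th=r/f; k=np.array([*(d/max(r,1e-9)*np.sin(th)),np.cos(th)])
    else: k=np.array([*(d/f),1.])
    T=np.array(c['world_from_camera']); return T[:3,3],T[:3,:3]@k
def onz(c,u,v,z,fish=False):
    o,k=ray(c,u,v,fish); return o+k*(z-o[2])/k[2]
E
python3 - <<'E'
from h import *
for n in('scene','top'):
    c=snap(n,n+'0'); print(n,c['vertical_fov'],c['cx'],c['cy'],np.round(c['world_from_camera'],3).tolist())
print({k:np.round(v,3) for k,v in bot.get_obs().items()})
E
```

```text
scene 50.48741114077811 315.9233310961448 243.03962481451438 [[0.467, 0.69, -0.552, 0.99], [0.884, -0.377, 0.277, -0.363], [-0.017, -0.618, -0.786, 0.765], [0.0, 0.0, 0.0, 1.0]]
top 52.626294176119956 314.41050591728094 233.76839720174058 [[-0.029, -0.988, 0.15, 0.373], [-0.999, 0.025, -0.028, -0.084], [0.024, -0.15, -0.988, 0.858], [0.0, 0.0, 0.0, 1.0]]
{'t': np.float64(0.1), 'q': array([ 1.057,  0.478,  0.022,  1.556, -0.012,  1.109, -0.083]), 'joint_vel': array([ 0.   , -0.002, -0.   , -0.005,  0.002, -0.001,  0.   ]), 'joint_torque': array([ 5.0000e-03, -5.9777e+01,  1.6140e+00, -2.8196e+01,  1.3000e-02,
        5.0000e-03, -0.0000e+00]), 'eef_pos': array([ 0.266, -0.62 ,  0.23 ]), 'tool_rot': array([-0.001,  0.979,  0.202, -0.   ]), 'contact_force': array([0.329, 0.233, 0.075]), 'torque': array([ 0.032,  0.01 , -0.011]), 'grasp_force': np.float64(0.0), 'gripper_width': np.float64(1.0)}
```

View pics/top0.png

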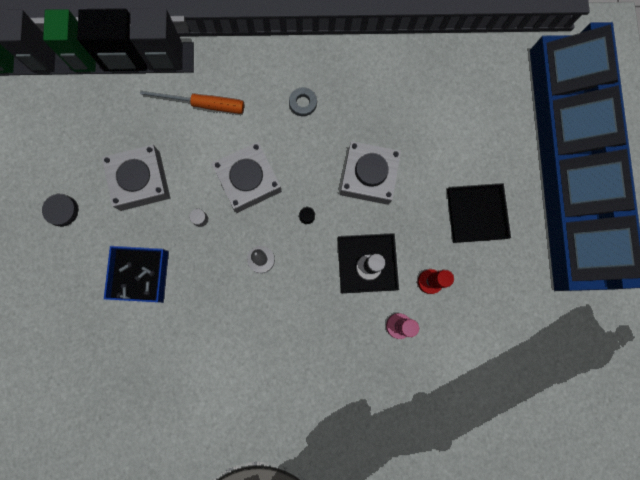

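View pics/scene0.png

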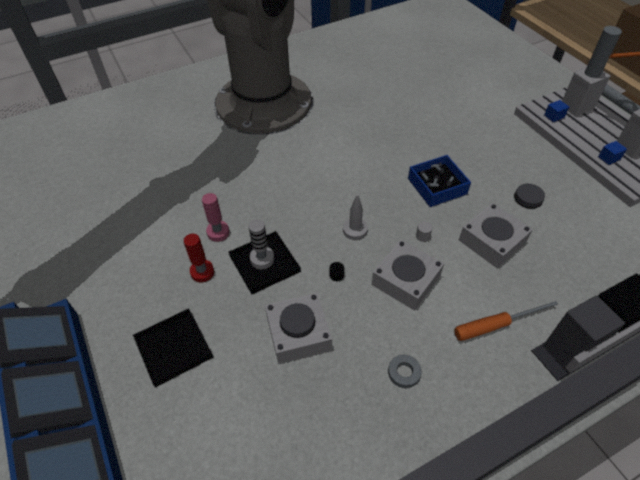

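The top view shows two black trays, at (368,263) and (478,213). The first is farther left (+y) and holds the banded aluminium pusher at about (370,265). The pointed mandrel is at (261,258), and the red and pink look-alikes are at (436,281) and (402,326). There are three blocks, at top (133,176), (247,175) and (371,170). In the scene view, only the third, at (298,322), seems to show a visible cap side. I'll enlarge it to confirm.

```bash
python3 - <<'E'
from h import *
a=cv2.imread('pics/scene0.png')[195:375,190:390]; b=cv2.imread('pics/scene0.png')[190:310,365:545]
cv2.imwrite('pics/crop.png',np.hstack([cv2.resize(a,(400,360),interpolation=3),cv2.resize(b,(400,360),interpolation=3)]))
for n in('top0','scene0'):
    im=cv2.imread(f'pics/{n}.png'); g=cv2.cvtColor(im,6); hsv=cv2.cvtColor(im,40)
    print(n)
    for nm,m in (('tray',(g<28)),('bright',(g>140)),('cap',(g>45)&(g<100)&(hsv[...,1]<60))):
        cs,_=cv2.findContours(m.astype(np.uint8),cv2.RETR_EXTERNAL if nm!='cap' else cv2.RETR_LIST,cv2.CHAIN_APPROX_NONE)
        for k in cs:
            if 60<cv2.contourArea(k)<6000:
                (x,y),(w,h),t=cv2.minAreaRect(k)
                if 170<x<520 and 100<y<400: print(nm,round(x,1),round(y,1),round(w,1),round(h,1),round(t,1),cv2.contourArea(k))
E
```

```text
top0
tray 429.8 279.0 23.6 15.6 4.4 221.5
tray 367.3 263.0 55.3 56.8 86.6 2990.5
tray 306.5 215.5 15.0 13.0 90.0 158.5
tray 477.9 212.9 55.2 57.6 84.3 2947.5
bright 264.7 266.8 7.5 21.0 54.0 84.0
bright 376.1 262.4 13.8 13.0 36.9 121.0
bright 371.4 185.5 26.9 53.1 81.3 504.0
bright 254.7 187.7 22.9 51.2 50.2 391.5
cap 363.3 263.3 14.4 19.2 3.2 82.5
cap 258.8 257.2 17.0 14.8 45.0 189.5
cap 257.5 200.0 5.4 51.9 64.5 228.0
cap 245.5 174.5 31.0 33.0 90.0 830.0
cap 372.3 168.3 33.2 29.7 45.0 734.5
cap 355.4 185.1 70.1 37.2 51.6 329.0
cap 302.8 102.3 12.7 12.0 45.0 123.5
cap 302.5 102.0 28.0 27.0 90.0 601.0
scene0
tray 171.9 347.1 55.5 65.2 64.4 3349.0
tray 336.5 271.5 17.0 13.0 90.0 189.5
tray 196.1 253.7 22.8 14.2 71.6 234.5
tray 264.5 261.0 48.7 56.3 63.4 1789.0
tray 435.1 191.2 60.0 29.3 16.2 500.0
tray 440.2 174.1 31.6 46.5 70.3 966.0
cap 404.0 371.0 14.1 11.3 45.0 127.0
cap 404.1 371.2 34.4 33.1 63.4 884.0
cap 304.7 351.8 12.6 58.7 76.0 653.0
cap 482.0 334.3 12.7 55.8 83.8 87.0
cap 298.2 329.3 16.9 35.6 82.9 190.0
cap 171.2 346.9 58.1 67.5 63.4 3664.5
cap 171.7 346.9 58.6 68.4 63.4 3726.5
cap 297.5 320.5 35.0 37.0 90.0 1002.0
cap 407.6 288.5 43.8 72.8 87.4 920.5
cap 336.5 271.0 15.0 20.0 0.0 258.0
cap 336.5 271.0 20.0 17.0 90.0 282.5
cap 408.4 268.0 34.2 27.5 18.4 714.5
cap 256.0 259.3 19.1 9.8 47.7 105.0
cap 261.5 258.1 20.6 24.0 81.3 384.5
cap 263.0 258.8 59.4 56.7 60.3 2736.5
cap 354.4 234.8 25.1 10.6 2.4 93.0
cap 423.1 235.1 17.6 13.1 19.7 150.0
cap 262.1 256.9 63.2 57.5 60.9 2838.0
cap 493.2 247.2 71.7 40.7 6.5 996.0
cap 497.0 228.0 24.0 32.0 90.0 600.0
cap 355.2 213.7 35.1 14.9 84.3 370.5
cap 257.4 123.2 8.5 15.4 81.9 79.5
cap 269.0 118.8 29.5 94.1 79.2 623.0
```

View pics/crop.png

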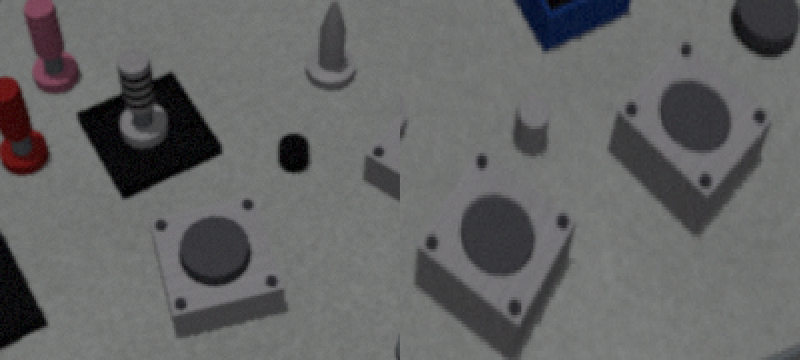

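The crop confirms it. The left block (scene 298,322) has its cap standing proud with the side wall visible, and the other two are flush. The banded flat-footed pusher stands in the left black tray, foot at about scene (261,257).

```bash
python3 - <<'E'
from h import *
t=load('top0'); s=load('scene0')
def screws(n,x0,x1,y0,y1):
    g=cv2.cvtColor(cv2.imread(f'pics/{n}.png'),6)[y0:y1,x0:x1]
    m=cv2.morphologyEx(g,cv2.MORPH_BLACKHAT,np.ones((9,9),np.uint8))>30
    _,_,st,ce=cv2.connectedComponentsWithStats(m.astype(np.uint8))
    return [(round(c[0]+x0,1),round(c[1]+y0,1),int(q[4])) for c,q in zip(ce[1:],st[1:]) if q[4]>5]
print(screws('top0',338,406,136,206),screws('scene0',262,336,290,362))
P=lambda c,u,v,z:np.round(onz(c,u,v,z),4)[:2]
print('pusher top',P(t,376.1,262.4,.104),'foot scene',P(s,261.5,257.5,.018))
print('trays',P(t,367.3,263,.012),P(t,477.9,212.9,.012),P(s,264.5,261,.012))
print('cap top',P(t,371.5,169.5,.053),'scene',P(s,297.5,319.5,.053))
# pusher edge points, two-ray
for c,L in((t,[(376.1,262.4)]),): print(ray(c,*L[0]))
# gripper-relevant: red and mandrel
print('red',P(t,444,278,.1),'pink',P(t,408,327,.1))
E
```

```text
[(np.float64(354.0), np.float64(145.5), 26), (np.float64(357.9), np.float64(188.4), 448), (np.float64(395.4), np.float64(153.6), 29), (np.float64(365.8), np.float64(180.5), 68), (np.float64(346.4), np.float64(185.7), 29), (np.float64(388.5), np.float64(194.0), 26)] [(np.float64(313.5), np.float64(297.0), 26), (np.float64(270.2), np.float64(307.2), 29), (np.float64(286.9), np.float64(332.1), 18), (np.float64(305.9), np.float64(332.4), 31), (np.float64(325.3), np.float64(335.2), 27), (np.float64(295.5), np.float64(335.7), 11), (np.float64(279.8), np.float64(346.5), 29)]
pusher top [ 0.4397 -0.2005] foot scene [ 0.4475 -0.203 ]
trays [ 0.4472 -0.1992] [ 0.5318 -0.4018] [ 0.4531 -0.2002]
cap top [ 0.6043 -0.2081] scene [ 0.6128 -0.2103]
(array([ 0.37315884, -0.08406152,  0.85787244]), array([ 0.08778492, -0.15360342, -0.99415151]))
red [ 0.4127 -0.3068] pink [ 0.339  -0.2457]
```

jog_arm(
  rows=[
    {"x": 20, "y": -19},
    {"x": 34, "y": -32},
    {"x": 34, "y": -32},
    {"x": 34, "y": -32},
    {"x": 34, "y": -32},
    {"x": 34, "y": -32},
    {"x": 34, "y": -32},
    {"x": 34, "y": -32},
  ],
)

```text
invalid input
```

```bash
cat >> h.py <<'E'
from scipy.spatial.transform import Rotation as R
def need(p):
    o=bot.get_obs(); q=o['tool_rot']; M=R.from_quat([q[1],q[2],q[3],q[0]]).as_matrix()
    return np.round(M.T@(np.array(p)-o['eef_pos'])*1000,1)
def tri(*rs):
    A=0;b=0
    for o,k in rs:
        k=k/np.linalg.norm(k); Q=np.eye(3)-np.outer(k,k); A=A+Q; b=b+Q@o
    return np.linalg.solve(A,b)
E
python3 - <<'E'
from h import *
print(need([.445,-.2,.23]),bot.get_obs()['eef_pos'],bot.get_obs()['tool_rot'])
E
```

```text
[ 329.9 -315.     0.9] [ 0.26626214 -0.61968879  0.23041842] [-7.96696682e-04  9.79482144e-01  2.01529268e-01 -2.20102811e-04]
```

jog_arm(
  rows=[
    {"fingers": 85, "x": 20, "y": -19, "z": 0, "ax": 0, "ay": 0, "az": 0},
    {"fingers": 85, "x": 34, "y": -32, "z": 0, "ax": 0, "ay": 0, "az": 0},
    {"fingers": 85, "x": 34, "y": -32, "z": 0, "ax": 0, "ay": 0, "az": 0},
    {"fingers": 85, "x": 34, "y": -32, "z": 0, "ax": 0, "ay": 0, "az": 0},
    {"fingers": 85, "x": 34, "y": -32, "z": 0, "ax": 0, "ay": 0, "az": 0},
    {"fingers": 85, "x": 34, "y": -32, "z": 0, "ax": 0, "ay": 0, "az": 0},
    {"fingers": 85, "x": 34, "y": -32, "z": 0, "ax": 0, "ay": 0, "az": 0},
    {"fingers": 85, "x": 34, "y": -32, "z": 0, "ax": 0, "ay": 0, "az": 0},
  ],
)

```text
t: 0.9
eef_pos: [0.4078, -0.2932, 0.2312]
tool_rot: [-0.0, 0.979, 0.201, -0.0]
contact_force: [1.1, -0.6, -0.7]
gripper_width: 0.995
grasp_force: 0.0
```

jog_arm(
  rows=[
    {"fingers": 85, "x": 30, "y": -30, "z": 0, "ax": 0, "ay": 0, "az": 0},
    {"fingers": 85, "x": 25, "y": -25, "z": 0, "ax": 0, "ay": 0, "az": 0},
    {"fingers": 85, "x": 10, "y": -9, "z": 0, "ax": 0, "ay": 0, "az": 0},
    {"fingers": 85, "x": 0, "y": 0, "z": 0, "ax": 0, "ay": 0, "az": 0},
    {"fingers": 85, "x": 0, "y": 0, "z": 0, "ax": 0, "ay": 0, "az": 0},
    {"fingers": 85, "x": 0, "y": 0, "z": 0, "ax": 0, "ay": 0, "az": 0},
    {"fingers": 85, "x": 0, "y": 0, "z": 0, "ax": 0, "ay": 0, "az": 0},
    {"fingers": 85, "x": 0, "y": 0, "z": 0, "ax": 0, "ay": 0, "az": 0},
  ],
)

```text
t: 1.7
eef_pos: [0.4416, -0.2117, 0.2313]
tool_rot: [0.0, 0.98, 0.201, -0.0]
contact_force: [0.8, 0.5, -0.4]
gripper_width: 0.991
grasp_force: 0.0
```

```bash
python3 - <<'E'
from h import *
c=snap('wrist','w1'); print(c['vertical_fov'],c['cx'],c['cy'],np.round(c['world_from_camera'],3).tolist())
print(need([.445,-.2,.23]),bot.get_obs()['eef_pos'])
E
```

```text
65.70646984690485 315.7366239782762 241.33631250617705 [[0.392, -0.875, -0.286, 0.516], [-0.92, -0.372, -0.122, -0.181], [0.001, 0.311, -0.951, 0.374], [0.0, 0.0, 0.0, 1.0]]
[ 7.5 -9.2  1.3] [ 0.4417184  -0.21141128  0.23127142]
```

View pics/w1.png

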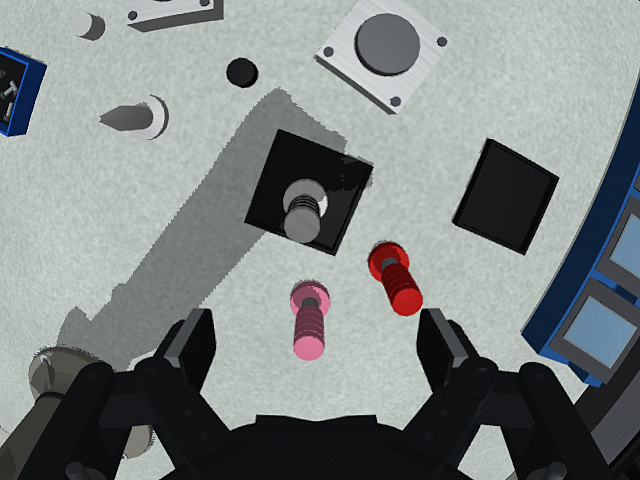

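The wrist view shows the pusher's top at about (302,224) and its foot at (305,198). The black tray's rim corners are about (278,129), (373,165), (335,255) and (245,222). The proud cap's disc is at (387,44).

```bash
python3 - <<'E'
from h import *
c=load('w1'); t=load('top0'); s=load('scene0')
P=lambda u,v,z:np.round(onz(c,u,v,z,True),4)[:2]
print('ptop',P(302,224,.104),'foot',P(305,198,.018),'cap',P(387,44,.053))
k=[P(*p,.014) for p in((278,129),(373,165),(335,255),(245,222))]; print('tray',k,np.mean(k,0),[np.linalg.norm(k[i]-k[i-1]).round(3) for i in range(4)])
k=[P(*p,.043) for p in((328,51),(396,101),(442,42))]; print('screws',k,'mid of diag',(k[0]+k[2])/2)
print('block top/scene',onz(t,371.1,169.7,.043),onz(s,297.2,321.5,.043))
print('tri ptop',tri(ray(c,302,224,True),ray(t,376.1,262.4)),'tri cap',tri(ray(c,387,44,True),ray(t,371.5,169.5),ray(s,297.5,319.5)))
E
```

```text
ptop [ 0.4433 -0.2009] foot [ 0.4457 -0.1998] cap [ 0.6064 -0.2089]
tray [array([ 0.4977, -0.1498]), array([ 0.5017, -0.2481]), array([ 0.4017, -0.2515]), array([ 0.3985, -0.1532])] [ 0.4499  -0.20065] [np.float64(0.099), np.float64(0.098), np.float64(0.1), np.float64(0.098)]
screws [array([ 0.5809, -0.1652]), array([ 0.5645, -0.2379]), array([ 0.6356, -0.2545])] mid of diag [ 0.60825 -0.20985]
block top/scene [ 0.60678109 -0.20897436  0.043     ] [ 0.61057982 -0.21026766  0.043     ]
tri ptop [ 0.44062663 -0.2018031   0.09435267] tri cap [ 0.60793965 -0.20923148  0.04431679]
```

jog_arm(
  rows=[
    {"fingers": 85, "x": 7, "y": -9, "z": 0, "ax": 0, "ay": 0, "az": 0},
    {"fingers": 85, "x": 0, "y": 0, "z": 15, "ax": 0, "ay": 0, "az": 0},
    {"fingers": 85, "x": 0, "y": 0, "z": 25, "ax": 0, "ay": 0, "az": 0},
    {"fingers": 85, "x": 0, "y": 0, "z": 25, "ax": 0, "ay": 0, "az": 0},
    {"fingers": 85, "x": 0, "y": 0, "z": 15, "ax": 0, "ay": 0, "az": 0},
    {"fingers": 85, "x": 0, "y": 0, "z": 10, "ax": 0, "ay": 0, "az": 0},
    {"fingers": 85, "x": 0, "y": 0, "z": 0, "ax": 0, "ay": 0, "az": 0},
    {"fingers": 85, "x": 0, "y": 0, "z": 0, "ax": 0, "ay": 0, "az": 0},
  ],
)

```text
t: 2.55
eef_pos: [0.4454, -0.1994, 0.1418]
tool_rot: [0.0, 0.979, 0.202, 0.0]
contact_force: [-0.2, 0.8, -0.2]
gripper_width: 0.99
grasp_force: 0.0
```

```bash
python3 - <<'E'
from h import *
c=snap('wrist','w2'); print(need([.4445,-.2003,.058]),bot.get_obs()['eef_pos'])
E
```

```text
[-1.4  0.1 84.1] [ 0.44564756 -0.19957459  0.14209988]
```

View pics/w2.png

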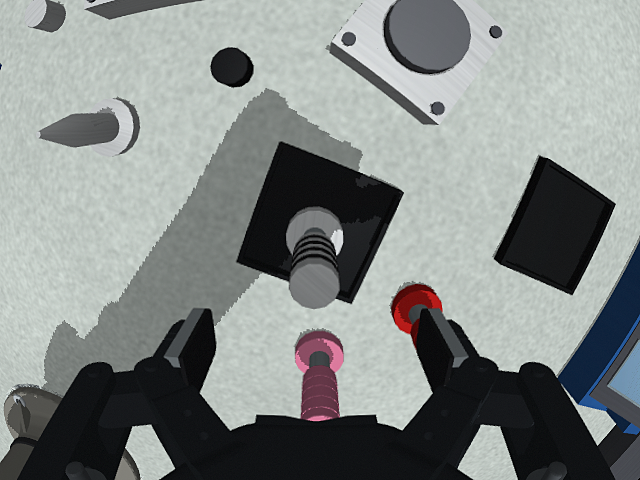

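The pusher is laterally centred between the fingers: its top is at (314,283) and the foot at (315,233). Before descending I'll check the clearance to the red and pink pushers.

```bash
python3 - <<'E'
from h import *
c=load('w2')
for n,u,v,z in(('ptop',314,283,.104),('pfoot',315,233,.018),('red',417,308,.014),('pink',320,352,.014)):
    p=onz(c,u,v,z,True); print(n,p.round(4),need([p[0],p[1],.058]))
E
```

```text
ptop [ 0.4435 -0.2003  0.104 ] [-2.4 -0.2 84.1]
pfoot [ 0.4455 -0.2     0.018 ] [-0.4  0.2 84.1]
red [ 0.4176 -0.3059  0.014 ] [-67.8  86.5  84.1]
pink [ 0.3459 -0.2473  0.014 ] [-110.6    4.4   84. ]
```

jog_arm(
  rows=[
    {"fingers": 85, "x": -1, "y": 0, "z": 20, "ax": 0, "ay": 0, "az": 0},
    {"fingers": 85, "x": 0, "y": 0, "z": 25, "ax": 0, "ay": 0, "az": 0},
    {"fingers": 85, "x": 0, "y": 0, "z": 24, "ax": 0, "ay": 0, "az": 0},
    {"fingers": 85, "x": 0, "y": 0, "z": 15, "ax": 0, "ay": 0, "az": 0},
    {"fingers": 60, "x": 0, "y": 0, "z": 0, "ax": 0, "ay": 0, "az": 0},
    {"fingers": 45, "x": 0, "y": 0, "z": 0, "ax": 0, "ay": 0, "az": 0},
    {"fingers": 40, "x": 0, "y": 0, "z": 0, "ax": 0, "ay": 0, "az": 0},
    {"fingers": 35, "x": 0, "y": 0, "z": 0, "ax": 0, "ay": 0, "az": 0},
  ],
  force=60,
)

```text
t: 3.4
eef_pos: [0.4449, -0.2003, 0.0585]
tool_rot: [0.001, 0.98, 0.201, 0.001]
contact_force: [0.2, 0.1, 0.7]
gripper_width: 0.41
grasp_force: 0.0
```

jog_arm(
  rows=[
    {"fingers": 30, "x": 0, "y": 0, "z": 0, "ax": 0, "ay": 0, "az": 0},
    {"fingers": 26, "x": 0, "y": 0, "z": 0, "ax": 0, "ay": 0, "az": 0},
    {"fingers": 20, "x": 0, "y": 0, "z": 0, "ax": 0, "ay": 0, "az": 0},
    {"fingers": 20, "x": 0, "y": 0, "z": 0, "ax": 0, "ay": 0, "az": 0},
    {"fingers": 20, "x": 0, "y": 0, "z": 0, "ax": 0, "ay": 0, "az": 0},
    {"fingers": 20, "x": 0, "y": 0, "z": 0, "ax": 0, "ay": 0, "az": 0},
    {"fingers": 20, "x": 0, "y": 0, "z": 0, "ax": 0, "ay": 0, "az": 0},
    {"fingers": 20, "x": 0, "y": 0, "z": 0, "ax": 0, "ay": 0, "az": 0},
  ],
  force=60,
)

```text
t: 4.2
eef_pos: [0.4445, -0.2, 0.058]
tool_rot: [0.0, 0.979, 0.202, 0.0]
contact_force: [-1.2, 1.9, 6.7]
gripper_width: 0.316
grasp_force: 58.3
```

jog_arm(
  rows=[
    {"fingers": 20, "x": 0, "y": 0, "z": -5, "ax": 0, "ay": 0, "az": 0},
    {"fingers": 20, "x": 0, "y": 0, "z": -12, "ax": 0, "ay": 0, "az": 0},
    {"fingers": 20, "x": 0, "y": 0, "z": -20, "ax": 0, "ay": 0, "az": 0},
    {"fingers": 20, "x": 0, "y": 0, "z": -23, "ax": 0, "ay": 0, "az": 0},
    {"fingers": 20, "x": 0, "y": 0, "z": -20, "ax": 0, "ay": 0, "az": 0},
    {"fingers": 20, "x": 0, "y": 0, "z": -12, "ax": 0, "ay": 0, "az": 0},
    {"fingers": 20, "x": 0, "y": 0, "z": 0, "ax": 0, "ay": 0, "az": 0},
    {"fingers": 20, "x": 0, "y": 0, "z": 0, "ax": 0, "ay": 0, "az": 0},
  ],
  force=80,
)

```text
t: 5.0
eef_pos: [0.4437, -0.1999, 0.1491]
tool_rot: [-0.0, 0.979, 0.201, -0.0]
contact_force: [-0.9, -0.3, -1.8]
gripper_width: 0.309
grasp_force: 78.6
```

```bash
python3 - <<'E'
from h import *
snap('wrist','w3'); snap('scene','s3'); print(bot.get_obs()['eef_pos'],need([.608,-.2095,.15]))
a=cv2.imread('pics/w3.png'); b=cv2.imread('pics/s3.png')[130:370,150:470]
cv2.imwrite('pics/c3.png',np.hstack([cv2.resize(a,(400,300)),cv2.resize(b,(400,300))]))
E
```

```text
[ 0.44319807 -0.19974145  0.14830506] [147.6  74.   -2. ]
```

View pics/c3.png

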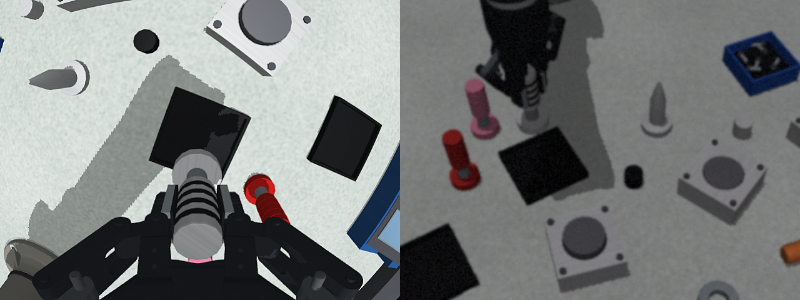

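The pusher is held and lifted out. In the full wrist frame its foot is at about (314,267) and its top at (318,384), and it looks upright.

```bash
python3 - <<'E'
from h import *
c=load('w3')
for n,u,v,z in(('foot',314,266,.108),('top',318,384,.194)):
    p=onz(c,u,v,z,True); print(n,p.round(4),need([p[0],p[1],.148]))
E
```

```text
foot [ 0.4495 -0.1975  0.108 ] [6.6 0.5 0.3]
top [ 0.4422 -0.2024  0.194 ] [-2.   2.1  0.3]
```

jog_arm(
  rows=[
    {"fingers": 20, "x": 12, "y": 6, "z": 0, "ax": 0, "ay": 0, "az": 0},
    {"fingers": 20, "x": 24, "y": 12, "z": 0, "ax": 0, "ay": 0, "az": 0},
    {"fingers": 20, "x": 32, "y": 16, "z": 0, "ax": 0, "ay": 0, "az": 0},
    {"fingers": 20, "x": 32, "y": 16, "z": 0, "ax": 0, "ay": 0, "az": 0},
    {"fingers": 20, "x": 28, "y": 14, "z": 0, "ax": 0, "ay": 0, "az": 0},
    {"fingers": 20, "x": 16, "y": 8, "z": 0, "ax": 0, "ay": 0, "az": 0},
    {"fingers": 20, "x": 4, "y": 2, "z": 0, "ax": 0, "ay": 0, "az": 0},
    {"fingers": 20, "x": 0, "y": 0, "z": 0, "ax": 0, "ay": 0, "az": 0},
  ],
  force=80,
)

```text
t: 5.9
eef_pos: [0.6096, -0.2091, 0.1481]
tool_rot: [-0.0, 0.979, 0.202, -0.001]
contact_force: [-0.6, -0.2, -1.9]
gripper_width: 0.306
grasp_force: 78.7
```

```bash
python3 - <<'E'
from h import *
snap('wrist','w4'); print(bot.get_obs()['eef_pos'],need([.608,-.2095,.15]))
E
```

```text
[ 0.60868859 -0.20938478  0.14830181] [-0.7 -0.2 -1.7]
```

View pics/w4.png

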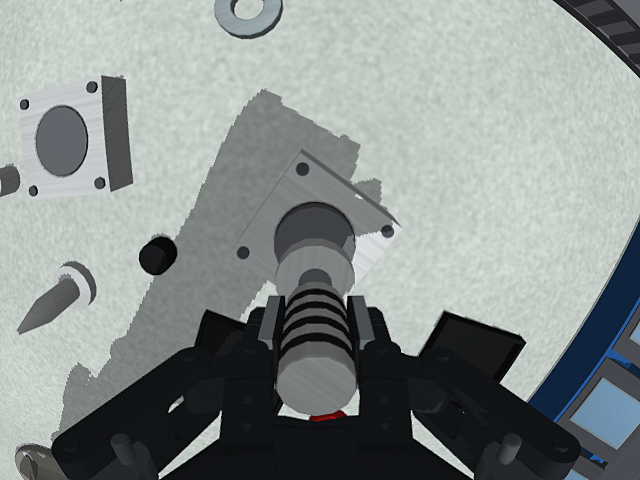

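The cap at (315,235) lies ahead of the foot, at about (315,270). The block's screws are at (302,170), (388,231) and (243,253).

```bash
python3 - <<'E'
from h import *
c=load('w4'); g=cv2.cvtColor(c['pixels'],cv2.COLOR_RGB2GRAY)
print(g[196:300:3,315].tolist()); print(g[268,262:370:3].tolist())
k=[onz(c,*p,.043,True)for p in((302,170),(388,231),(243,253))]; print('block',(k[1]+k[2])/2, [need([*p[:2],.15]) for p in k])
for z in(.094,.108): print(z,need([*onz(c,315,240,z,True)[:2],.15]))
for u in(275,355): print(u,need([*onz(c,u,268,.108,True)[:2],.15]))
print('cap front edge',need([*onz(c,315,202,.053,True)[:2],.15]))
E
```

```text
[129, 126, 16, 48, 67, 65, 66, 65, 66, 65, 65, 65, 65, 64, 80, 94, 92, 130, 124, 125, 126, 127, 129, 130, 104, 68, 69, 68, 66, 92, 93, 15, 11, 102, 92]
[128, 129, 131, 133, 131, 101, 132, 130, 129, 126, 129, 130, 126, 129, 131, 132, 114, 100, 103, 116, 133, 128, 130, 130, 129, 130, 129, 131, 124, 128, 91, 217, 211, 210, 219, 217]
block [ 0.60840482 -0.20990688  0.043     ] [array([50.4, -8.1, -1.8]), array([ 7.7, 52. , -1.8]), array([ -8.7, -51.3,  -1.6])]
0.094 [17.6  0.7 -1.7]
0.108 [22.1  0.7 -1.7]
275 [  6.4 -20.7  -1.7]
355 [ 6.4 22.1 -1.7]
cap front edge [30.5  0.6 -1.7]
```

jog_arm(
  rows=[
    {"fingers": 20, "x": 3, "y": 0, "z": 6, "ax": 0, "ay": 0, "az": 0},
    {"fingers": 20, "x": 0, "y": 0, "z": 10, "ax": 0, "ay": 0, "az": 0},
    {"fingers": 20, "x": 0, "y": 0, "z": 10, "ax": 0, "ay": 0, "az": 0},
    {"fingers": 20, "x": 0, "y": 0, "z": 6, "ax": 0, "ay": 0, "az": 0},
    {"fingers": 20, "x": 0, "y": 0, "z": 4, "ax": 0, "ay": 0, "az": 0},
    {"fingers": 20, "x": 0, "y": 0, "z": 2, "ax": 0, "ay": 0, "az": 0},
    {"fingers": 20, "x": 0, "y": 0, "z": 0, "ax": 0, "ay": 0, "az": 0},
    {"fingers": 20, "x": 0, "y": 0, "z": 0, "ax": 0, "ay": 0, "az": 0},
  ],
  force=100,
)

```text
t: 6.75
eef_pos: [0.6122, -0.2084, 0.1116]
tool_rot: [0.0, 0.979, 0.202, 0.0]
contact_force: [0.1, 0.1, -1.7]
gripper_width: 0.304
grasp_force: 98.2
```

jog_arm(
  rows=[
    {"fingers": 20, "x": 0, "y": 0, "z": 1, "ax": 0, "ay": 0, "az": 0},
    {"fingers": 20, "x": 0, "y": 0, "z": 1, "ax": 0, "ay": 0, "az": 0},
    {"fingers": 20, "x": 0, "y": 0, "z": 1, "ax": 0, "ay": 0, "az": 0},
    {"fingers": 20, "x": 0, "y": 0, "z": 1, "ax": 0, "ay": 0, "az": 0},
    {"fingers": 20, "x": 0, "y": 0, "z": 1, "ax": 0, "ay": 0, "az": 0},
    {"fingers": 20, "x": 0, "y": 0, "z": 1, "ax": 0, "ay": 0, "az": 0},
    {"fingers": 20, "x": 0, "y": 0, "z": 1, "ax": 0, "ay": 0, "az": 0},
    {"fingers": 20, "x": 0, "y": 0, "z": 1, "ax": 0, "ay": 0, "az": 0},
  ],
  force=100,
)

```text
t: 7.55
eef_pos: [0.6122, -0.2084, 0.1045]
tool_rot: [0.0, 0.979, 0.201, 0.0]
contact_force: [-3.5, 0.9, 7.3]
gripper_width: 0.307
grasp_force: 98.3
```

jog_arm(
  rows=[
    {"fingers": 20, "x": 0, "y": 0, "z": 1, "ax": 0, "ay": 0, "az": 0},
    {"fingers": 20, "x": 0, "y": 0, "z": 1, "ax": 0, "ay": 0, "az": 0},
    {"fingers": 20, "x": 0, "y": 0, "z": 1, "ax": 0, "ay": 0, "az": 0},
    {"fingers": 20, "x": 0, "y": 0, "z": 1, "ax": 0, "ay": 0, "az": 0},
    {"fingers": 20, "x": 0, "y": 0, "z": 1, "ax": 0, "ay": 0, "az": 0},
    {"fingers": 20, "x": 0, "y": 0, "z": 1, "ax": 0, "ay": 0, "az": 0},
    {"fingers": 20, "x": 0, "y": 0, "z": 1, "ax": 0, "ay": 0, "az": 0},
    {"fingers": 20, "x": 0, "y": 0, "z": 1, "ax": 0, "ay": 0, "az": 0},
  ],
  force=100,
)

```text
t: 8.35
eef_pos: [0.6122, -0.2084, 0.0965]
tool_rot: [0.0, 0.979, 0.202, 0.0]
contact_force: [-3.8, 1.1, 6.9]
gripper_width: 0.308
grasp_force: 98.3
```

jog_arm(
  rows=[
    {"fingers": 20, "x": 0, "y": 0, "z": 1, "ax": 0, "ay": 0, "az": 0},
    {"fingers": 20, "x": 0, "y": 0, "z": 1, "ax": 0, "ay": 0, "az": 0},
    {"fingers": 20, "x": 0, "y": 0, "z": 0.5, "ax": 0, "ay": 0, "az": 0},
    {"fingers": 20, "x": 0, "y": 0, "z": 0, "ax": 0, "ay": 0, "az": 0},
    {"fingers": 20, "x": 0, "y": 0, "z": 0, "ax": 0, "ay": 0, "az": 0},
    {"fingers": 20, "x": 0, "y": 0, "z": 0, "ax": 0, "ay": 0, "az": 0},
    {"fingers": 20, "x": 0, "y": 0, "z": 0, "ax": 0, "ay": 0, "az": 0},
    {"fingers": 20, "x": 0, "y": 0, "z": 0, "ax": 0, "ay": 0, "az": 0},
  ],
  force=100,
)

```text
t: 9.15
eef_pos: [0.6123, -0.2084, 0.0942]
tool_rot: [0.0, 0.979, 0.201, 0.0]
contact_force: [-3.5, 1.6, 8.6]
gripper_width: 0.305
grasp_force: 98.3
```

jog_arm(
  rows=[
    {"fingers": 20, "x": 0, "y": 0, "z": 0.5, "ax": 0, "ay": 0, "az": 0},
    {"fingers": 20, "x": 0, "y": 0, "z": 0, "ax": 0, "ay": 0, "az": 0},
    {"fingers": 20, "x": 0, "y": 0, "z": 0.5, "ax": 0, "ay": 0, "az": 0},
    {"fingers": 20, "x": 0, "y": 0, "z": 0, "ax": 0, "ay": 0, "az": 0},
    {"fingers": 20, "x": 0, "y": 0, "z": 0.5, "ax": 0, "ay": 0, "az": 0},
    {"fingers": 20, "x": 0, "y": 0, "z": 0, "ax": 0, "ay": 0, "az": 0},
    {"fingers": 20, "x": 0, "y": 0, "z": 0, "ax": 0, "ay": 0, "az": 0},
    {"fingers": 20, "x": 0, "y": 0, "z": 0, "ax": 0, "ay": 0, "az": 0},
  ],
  force=100,
)

```text
t: 9.95
eef_pos: [0.6125, -0.2083, 0.0941]
tool_rot: [0.0, 0.979, 0.201, 0.001]
contact_force: [-6.2, 2.9, 16.8]
gripper_width: 0.302
grasp_force: 99.4
```

The stop is firm: force rises with no further travel, and the foot height works out to about 40 mm. I'll lift and check the cap.

jog_arm(
  rows=[
    {"fingers": 20, "x": 0, "y": 0, "z": -3, "ax": 0, "ay": 0, "az": 0},
    {"fingers": 20, "x": 0, "y": 0, "z": -6, "ax": 0, "ay": 0, "az": 0},
    {"fingers": 20, "x": 0, "y": 0, "z": -12, "ax": 0, "ay": 0, "az": 0},
    {"fingers": 20, "x": 0, "y": 0, "z": -18, "ax": 0, "ay": 0, "az": 0},
    {"fingers": 20, "x": 0, "y": 0, "z": -12, "ax": 0, "ay": 0, "az": 0},
    {"fingers": 20, "x": 0, "y": 0, "z": -6, "ax": 0, "ay": 0, "az": 0},
    {"fingers": 20, "x": 0, "y": 0, "z": 0, "ax": 0, "ay": 0, "az": 0},
    {"fingers": 20, "x": 0, "y": 0, "z": 0, "ax": 0, "ay": 0, "az": 0},
  ],
  force=100,
)

```text
t: 10.75
eef_pos: [0.6116, -0.2083, 0.1479]
tool_rot: [-0.0, 0.979, 0.202, -0.0]
contact_force: [0.1, 0.7, -2.3]
gripper_width: 0.303
grasp_force: 98.4
```

```bash
python3 - <<'E'
from h import *
print(bot.get_obs()['eef_pos'],need([.447,-.2003,.15]))
E
```

```text
[ 0.61164796 -0.20833028  0.1478991 ] [-148.1  -72.4   -2. ]
```

jog_arm(
  rows=[
    {"fingers": 20, "x": -12, "y": -6, "z": 0, "ax": 0, "ay": 0, "az": 0},
    {"fingers": 20, "x": -24, "y": -12, "z": 0, "ax": 0, "ay": 0, "az": 0},
    {"fingers": 20, "x": -32, "y": -16, "z": 0, "ax": 0, "ay": 0, "az": 0},
    {"fingers": 20, "x": -32, "y": -16, "z": 0, "ax": 0, "ay": 0, "az": 0},
    {"fingers": 20, "x": -28, "y": -14, "z": 0, "ax": 0, "ay": 0, "az": 0},
    {"fingers": 20, "x": -16, "y": -7, "z": 0, "ax": 0, "ay": 0, "az": 0},
    {"fingers": 20, "x": -4, "y": -1, "z": 0, "ax": 0, "ay": 0, "az": 0},
    {"fingers": 20, "x": 0, "y": 0, "z": 0, "ax": 0, "ay": 0, "az": 0},
  ],
  force=100,
)

```text
t: 11.55
eef_pos: [0.4475, -0.2009, 0.1481]
tool_rot: [0.0, 0.98, 0.201, -0.0]
contact_force: [0.6, -0.3, -2.9]
gripper_width: 0.303
grasp_force: 98.4
```

```bash
python3 - <<'E'
from h import *
snap('wrist','w5'); snap('scene','s5'); print(bot.get_obs()['eef_pos'],need([.447,-.2003,.06]))
a=cv2.imread('pics/w5.png')[:,60:]; b=cv2.imread('pics/s5.png')[180:375,220:390]
cv2.imwrite('pics/c5.png',np.hstack([cv2.resize(a,(400,330)),cv2.resize(b,(288,330),interpolation=3)]))
E
```

```text
[ 0.44892645 -0.20060396  0.1483648 ] [-1.7 -1.1 88.4]
```

View pics/c5.png

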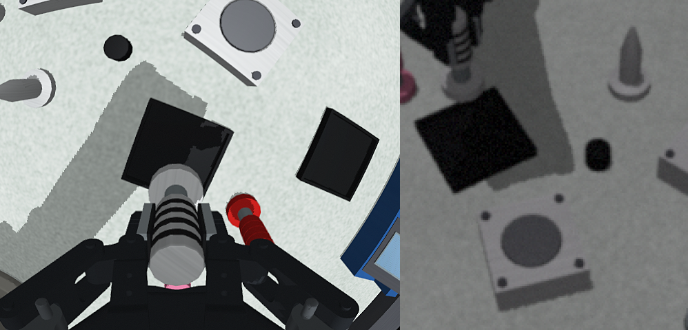

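The cap is now flush: no side wall shows in the right half of the picture, around (531,240). The pusher hangs upright over the tray side, so I'll lower it.

jog_arm(
  rows=[
    {"fingers": 20, "x": -1, "y": -1, "z": 12, "ax": 0, "ay": 0, "az": 0},
    {"fingers": 20, "x": 0, "y": 0, "z": 20, "ax": 0, "ay": 0, "az": 0},
    {"fingers": 20, "x": 0, "y": 0, "z": 22, "ax": 0, "ay": 0, "az": 0},
    {"fingers": 20, "x": 0, "y": 0, "z": 18, "ax": 0, "ay": 0, "az": 0},
    {"fingers": 20, "x": 0, "y": 0, "z": 10, "ax": 0, "ay": 0, "az": 0},
    {"fingers": 20, "x": 0, "y": 0, "z": 4, "ax": 0, "ay": 0, "az": 0},
    {"fingers": 20, "x": 0, "y": 0, "z": 0, "ax": 0, "ay": 0, "az": 0},
    {"fingers": 20, "x": 0, "y": 0, "z": 0, "ax": 0, "ay": 0, "az": 0},
  ],
  force=100,
)

```text
t: 12.45
eef_pos: [0.4469, -0.2002, 0.0628]
tool_rot: [0.0, 0.979, 0.202, 0.0]
contact_force: [0.2, 0.4, -2.2]
gripper_width: 0.304
grasp_force: 98.4
```

jog_arm(
  rows=[
    {"fingers": 20, "x": 0, "y": 0, "z": 1, "ax": 0, "ay": 0, "az": 0},
    {"fingers": 20, "x": 0, "y": 0, "z": 1, "ax": 0, "ay": 0, "az": 0},
    {"fingers": 20, "x": 0, "y": 0, "z": 0.5, "ax": 0, "ay": 0, "az": 0},
    {"fingers": 20, "x": 0, "y": 0, "z": 0.5, "ax": 0, "ay": 0, "az": 0},
    {"fingers": 20, "x": 0, "y": 0, "z": 0, "ax": 0, "ay": 0, "az": 0},
    {"fingers": 20, "x": 0, "y": 0, "z": 0, "ax": 0, "ay": 0, "az": 0},
    {"fingers": 20, "x": 0, "y": 0, "z": 0, "ax": 0, "ay": 0, "az": 0},
    {"fingers": 20, "x": 0, "y": 0, "z": 0, "ax": 0, "ay": 0, "az": 0},
  ],
  force=60,
)

```text
t: 13.25
eef_pos: [0.4463, -0.2001, 0.0593]
tool_rot: [0.0, 0.979, 0.202, 0.0]
contact_force: [-0.3, 0.5, -2.7]
gripper_width: 0.305
grasp_force: 98.4
```

jog_arm(
  rows=[
    {"fingers": 20, "x": 0, "y": 0, "z": 0.5, "ax": 0, "ay": 0, "az": 0},
    {"fingers": 20, "x": 0, "y": 0, "z": 0.5, "ax": 0, "ay": 0, "az": 0},
    {"fingers": 20, "x": 0, "y": 0, "z": 0.5, "ax": 0, "ay": 0, "az": 0},
    {"fingers": 20, "x": 0, "y": 0, "z": 0, "ax": 0, "ay": 0, "az": 0},
    {"fingers": 20, "x": 0, "y": 0, "z": 0, "ax": 0, "ay": 0, "az": 0},
    {"fingers": 20, "x": 0, "y": 0, "z": 0, "ax": 0, "ay": 0, "az": 0},
    {"fingers": 20, "x": 0, "y": 0, "z": 0, "ax": 0, "ay": 0, "az": 0},
    {"fingers": 20, "x": 0, "y": 0, "z": 0, "ax": 0, "ay": 0, "az": 0},
  ],
  force=60,
)

```text
t: 14.05
eef_pos: [0.4464, -0.2001, 0.0582]
tool_rot: [0.0, 0.979, 0.202, 0.0]
contact_force: [-2.7, 1.1, 4.7]
gripper_width: 0.307
grasp_force: 98.4
```

The foot is on the tray floor (force now +4.7 N upward). Releasing gently.

jog_arm(
  rows=[
    {"fingers": 28, "x": 0, "y": 0, "z": 0, "ax": 0, "ay": 0, "az": 0},
    {"fingers": 32, "x": 0, "y": 0, "z": 0, "ax": 0, "ay": 0, "az": 0},
    {"fingers": 36, "x": 0, "y": 0, "z": 0, "ax": 0, "ay": 0, "az": 0},
    {"fingers": 42, "x": 0, "y": 0, "z": 0, "ax": 0, "ay": 0, "az": 0},
    {"fingers": 50, "x": 0, "y": 0, "z": 0, "ax": 0, "ay": 0, "az": 0},
    {"fingers": 60, "x": 0, "y": 0, "z": 0, "ax": 0, "ay": 0, "az": 0},
    {"fingers": 70, "x": 0, "y": 0, "z": 0, "ax": 0, "ay": 0, "az": 0},
    {"fingers": 80, "x": 0, "y": 0, "z": 0, "ax": 0, "ay": 0, "az": 0},
  ],
  force=20,
)

```text
t: 14.85
eef_pos: [0.4463, -0.2001, 0.0578]
tool_rot: [0.0, 0.979, 0.201, 0.0]
contact_force: [0.0, 0.4, 0.5]
gripper_width: 0.936
grasp_force: 0.0
```

jog_arm(
  rows=[
    {"fingers": 85, "x": 0, "y": 0, "z": 0, "ax": 0, "ay": 0, "az": 0},
    {"fingers": 85, "x": 0, "y": 0, "z": 0, "ax": 0, "ay": 0, "az": 0},
    {"fingers": 85, "x": 0, "y": 0, "z": -10, "ax": 0, "ay": 0, "az": 0},
    {"fingers": 85, "x": 0, "y": 0, "z": -20, "ax": 0, "ay": 0, "az": 0},
    {"fingers": 85, "x": 0, "y": 0, "z": -30, "ax": 0, "ay": 0, "az": 0},
    {"fingers": 85, "x": 0, "y": 0, "z": -30, "ax": 0, "ay": 0, "az": 0},
    {"fingers": 85, "x": 0, "y": 0, "z": -20, "ax": 0, "ay": 0, "az": 0},
    {"fingers": 85, "x": 0, "y": 0, "z": -10, "ax": 0, "ay": 0, "az": 0},
  ],
)

```text
t: 15.65
eef_pos: [0.4472, -0.2004, 0.1804]
tool_rot: [0.001, 0.979, 0.201, 0.002]
contact_force: [0.1, -0.1, 0.0]
gripper_width: 0.996
grasp_force: 0.0
```

```bash
python3 - <<'E'
from h import *
snap('wrist','w6'); snap('scene','s6'); print(bot.get_obs()['eef_pos'])
a=cv2.imread('pics/w6.png')[:,60:]; b=cv2.imread('pics/s6.png')[180:375,220:390]
cv2.imwrite('pics/c6.png',np.hstack([cv2.resize(a,(400,330)),cv2.resize(b,(288,330),interpolation=3)]))
E
```

```text
[ 0.44706154 -0.20042492  0.17932828]
```

View pics/c6.png

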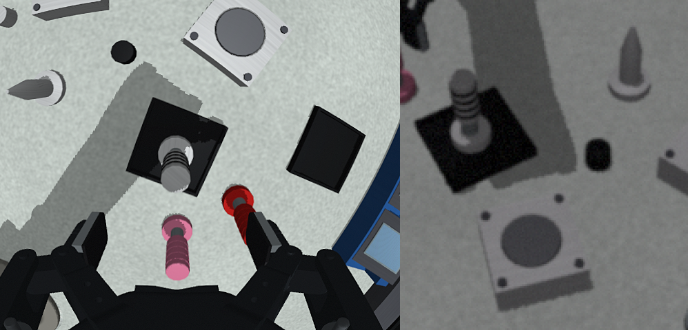

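The pusher stands upright in the middle of its tray, with its foot at (470,133) in the right half. The cap is flush at (531,240) and the gripper is clear.

```bash
python3 -c "
from h import *
print(bot.hand_in())"
```

```text
the job is handed in; nothing more can be done
None
```

The cap is pressed flush with its block, the pusher stands upright and released in its tray, and the job was handed in at about 16 s of the allowed 54 s; no verdict came back.

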